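# Let the cheese slide off the tipping board into the tray

## Robot

A 6-joint arm with a two-finger parallel gripper is mounted at the origin on a cart in front of the work surface, level with it; the furniture and walls round the work are solid. World frame = base frame: x ahead of the robot, y to its left, z up, the work surface at z = 0. Lengths are in m, angles in degrees, forces in N, time in s.
With the tool pointing down it reaches from about 0.4 to 0.825 m from the base axis. Payload 7 kg.
Tool frame: the origin (TCP) lies at the very end of the fingers, on their centre line; the grasp point (between the pads) lies 19 mm behind it; z points along the fingers, y is the line along which they close (so a half turn about z gives the same grasp; the last joint's range is limited). The gripper opens to 88 mm and grips with 3 to 60 N. Pads are 19 mm wide; open, the fingers measure 130 mm over their backs; the gripper's body (78 mm by 193 mm) begins 47 mm behind the grasp point.
Start: joints at [84.288, 20.546, 0.682, 0, -70.136, -16.507], TCP at [0.255, 0.625, 0.227] pointing down, gripper open.
Joint ranges: [-176.03, 176.03], [-82.01, 121.73], [-58.28, 71.71], [-173.87, 95.51], [-174.79, -0.11], [-173.66, 173.66]. Speed limits (degrees/s): [136.94, 136.94, 172.46, 180, 180, 180].

## Interface

Orientations are given as [roll, pitch, yaw] about the fixed x, y, z axes, in that order (R = Rz(yaw) Ry(pitch) Rx(roll)).
In Python, from plant import get_state, imaging, r, finder gives the robot as it stands.
- The arm moves only by the shell command python3 -m handwheel 'ROWS' [FORCE]. ROWS is JSON, a list of rows, each a list of 5 numbers: the closure, from 0 (fully open) to 1 (shut), then the shift along the world's x, y, z in cm, then the turn about the world's z in degrees. A call has 1 to 8 rows; each row is the pose to reach, as a shift and turn from the pose commanded when the call began; what a row does not reach only later rows make up. A row lasts 1/8 s, in which the tool goes at most 62.5 mm and 10.7 degrees, less where a joint would pass 70% of its speed; a pose out of reach is approached as far as the arm can. A call with a gripper value outside its range is refused whole. The fingers move at their own pace and stop on an object; FORCE is the grip in N (left out, the last holds). Time passes only in rows, so rows that repeat a pose let the fingers close. It gives the time, the measured TCP pose, the force, the opening and the grip force at its end, in the units of the state.
- get_state(): the state, without advancing time (a new reading comes with each control period).
- imaging.capture(name): name is "side" or "top"; returns (picture, depth): 384x512x3 uint8, red, green, blue; 384x512 float32, m along the optical axis (not along the pixel's ray), 0 where there is no reading.
- imaging.get_calibration(name): a dict with "fx", "fy", "cx", "cy" (pixels), "rvec" (rotation vector, rad) and "tvec" (3), from world to camera coordinates, as OpenCV has them. Camera axes: x right, y down, z forward; pixel columns grow to the right and rows downward; lengths in m; the calibration is good to about 2 mm. A picture is of the moment at which its call begins. get_calibration takes no time and is no camera call.
- r.close_job(): hands the job in; it is judged then, once.
Trained networks look in the newest picture that a camera, given by its name, has taken for a name from the list of things; names that differ only in an ending like _2 or _b are one class to them, and where a whole thing is asked for, a point or a joint stands for the part that bears it (a point fixed in the world has none). Each returns a list of dicts, best first, with "p" (0 to 1); they miss things now and then, are a little off and sometimes report something else, mostly with a low value. They report only what shows in the picture. A call takes as long as a camera call. They do not tell look-alikes from the thing itself.
- finder.cut_out(camera, query): "region" (384x512 bool, what is visible of it) and "pixel" ([column, row] in pixels, amid what is visible of it).
The state is a dict: "time_s": time; "joints": joint angles; "qd": joint speeds; "joint_torque": joint torques, N m; "tcp_pos": TCP position; "eef_rot": TCP orientation; "contact_force": force on the tool from outside, world axes, zero at the start; "moment": the same for the moment, N m; "gripper_width": finger opening in m; "gripper_force": force on a finger pad.
Only numpy, scipy, OpenCV 4.12 (cv2) and the standard library are available. Lean on these libraries where they do the work, as an engineer would, in place of code of your own. Each camera call takes 0.05 s, during which the arm holds its last target. There are 200 camera calls.

## Task

Lift the hinged board by its handle until the block of cheese just starts to slide, then hold the board still at that angle so that the cheese glides, without rushing, down off the board into the metal tray. Then lay the board flat again and let go of it. Do not touch the cheese itself, and leave the things standing round about alone.

Things in the scene. Friction and masses are not known exactly. Their poses are not given: they have to be found in the camera images.
- stand: Raised wooden preparation stand, fixed to the worktop, one unit with the steel tray. About 390 mm long along its own x, 170 mm wide along its y. Origin at worktop height, on its long middle line. Its x axis points from the handle end towards the tray. The board's hinge axis is parallel to its y axis, at x = +50 mm, z = 96 mm. z up.
- board (a joint): Tilt of the white plastic board about its hinge, rad: 0 = flat, grows as the handle end is lifted (up to 1.2). The hinge turns almost freely: the board (0.6 kg) falls back if let go. It is 220 mm long, 170 mm wide, 16 mm thick, with no side rims; flat, it reaches from stand x = -165 mm (handle end) to +55 mm (free edge by the tray), its top at z = 112 mm.
- board_origin (a point): Point on the board's hinge axis, at mid-width, in the board's frame: x along the board away from the handle (down the slope), y along the hinge, z square to the board. The board's top face is at its z = 16 mm, the handle end at x = -215 mm, the free edge at x = +5 mm.
- handle (a point): Middle of the handle's grip bar: level round steel bar, 12 mm thick, 90 mm long, parallel to the hinge, 32 mm above the board's top and 15 mm outside its handle end, on two sloping legs at its ends; 230 mm along the board from the hinge axis and 48 mm above it. It can turn in the fingers as the board tilts. Axes as the board's.
- tray (a point): Middle of the inner floor of the open steel tray, 4 mm above the worktop. The inside is 132 mm along stand x and 162 mm along stand y; walls 4 mm thick, rim 59 mm above the worktop. Axes as the stand's.
- cheese_center (a point): Centre of the block of hard cheese: 68 x 55 x 34 mm (x, y, z), 0.11 to 0.23 kg, with a darker rind on one end, lying flat on the board. How slippery it is varies: it starts to slide at some tilt between about 0.24 and 0.43 rad.
- salt: Glass salt shaker with steel cap, 44 mm wide, 90 mm high, standing by the wall; leave it. Origin at its foot.
- kitchen_timer: Round timer, 61 mm wide, 53 mm high, standing by the wall; leave it. Origin at its foot.
- chilli_sauce: Small sauce bottle, 47 mm wide, 186 mm high, standing by the wall; leave it. Origin at its foot.
- pepper_mill: Turned wooden mill, 58 mm wide, 170 mm high, standing by the wall; leave it. Origin at its foot.
Mind the look-alikes: they are no part of the job. Of the things that look like the part that bears cheese_center, the smaller one is meant.

How it is judged (in metres and radians):
On the way, in this order (a step that is already met when the one before it is completed fails the run):
1. the board is tilted (more than 0.12 rad) with the cheese still on its upper part (value of joint board above 0.12 rad and x of cheese_center in the frame of board_origin below -0.06 m), for 0.1 s.
2. the cheese lies in the tray while the board is still held tilted (more than 0.12 rad) (value of joint board above 0.12 rad and x of cheese_center in the frame of tray between -0.066 and 0.066 m and y of cheese_center in the frame of tray between -0.081 and 0.081 m and z of cheese_center in the frame of tray below 0.05 m), for 0.2 s.
At the end, for the whole second after the job is handed in: The cheese rests in the tray (its centre within the tray's inside and less than 50 mm above its floor, slower than 0.03 m/s) and the board lies flat again (tilt under 0.04 rad), released (x of cheese_center in the frame of tray between -0.066 and 0.066 m and y of cheese_center in the frame of tray between -0.081 and 0.081 m and z of cheese_center in the frame of tray below 0.05 m and linear speed of cheese below 0.03 m/s and value of joint board below 0.04 rad); the robot touches nothing.
It fails at once if the cheese rushes down: faster than 0.42 m/s while still on the board (linear speed of cheese above 0.42 m/s and x of cheese_center in the frame of board_origin below -0.01 m).
It fails at once if the board is not held still (turns faster than 0.05 rad/s) while the cheese slides over the last part of it, from 65 to 10 mm before the hinge (x of cheese_center in the frame of board_origin between -0.065 and -0.01 m and z of cheese_center in the frame of board_origin below 0.06 m and (velocity of joint board above 0.05 rad/s or velocity of joint board below -0.05 rad/s)).
It fails at once if the robot touches the cheese (contact force between any of the fingers, the arm and cheese above 0.5 N).
It fails at once if a bystander is shifted by more than 30 mm or tipped (distance of any of salt, kitchen_timer, chilli_sauce, pepper_mill from where it was at the start of the episode above 0.03 m or angle between any of salt, kitchen_timer, chilli_sauce, pepper_mill's own z axis and vertical above 0.4 rad).
It also fails if it takes over 54 s, if anything falls off the work surface, if the arm or the gripper's body presses on something with over 40 N, if the wrist force passes 120 N, or if a joint passes its speed limit or range.

## Working session

There is one attempt and no reset: what is moved stays moved. The work goes in short steps, Python scripts to look and compute and a shell command to move; the robot and the scene stay as the last step left them, time stands still between calls to the robot, and variables do not carry over. Pictures are saved under pics/ and viewed, at most 10 in all, crops included, and the job is handed in when it is done.

```bash
mkdir -p pics; ls
cat > h.py <<'E'
import numpy as np,cv2
from plant import get_state, imaging, r, finder
def cap(c):
    p,d=imaging.capture(c); return p,d
def cloud(c,d):
    k=imaging.get_calibration(c); R=cv2.Rodrigues(np.array(k['rvec'],float))[0]; t=np.array(k['tvec'],float).ravel()
    v,u=np.mgrid[:384,:512]
    P=np.stack([(u-k['cx'])/k['fx']*d,(v-k['cy'])/k['fy']*d,d],-1)
    return (P-t)@R   # R^T (P-t)
def save(n,p): cv2.imwrite('pics/'+n,p[:,:,::-1])
E
python3 - <<'E'
from h import *
ims=[]
for c in ('top','side'):
    p,d=cap(c); W=cloud(c,d); np.savez(c,p=p,W=W,d=d); save(c+'0.png',p)
    for q in ('cheese_center','handle','board','tray','stand','salt','kitchen_timer','chilli_sauce','pepper_mill'):
        for o in finder.cut_out(c,q)[:4]:
            m=o['region']&(d>0)
            if m.sum()<5: continue
            print(c,q,round(o['p'],2),np.round(o['pixel']),m.sum(),np.round(np.median(W[m],0),3),np.round(np.percentile(W[m],[3,97],axis=0),3).tolist())
print(get_state()['tcp_pos'],get_state()['eef_rot'],get_state()['time_s'])
E
```

```text
pics
top cheese_center 0.92 [224. 225.] 616 [ 0.481 -0.021  0.145] [[0.449, -0.047, 0.112], [0.515, 0.007, 0.148]]
top cheese_center 0.74 [287. 139.] 809 [ 0.764 -0.152  0.044] [[0.731, -0.195, -0.002], [0.804, -0.107, 0.049]]
top handle 0.95 [220. 218.] 4639 [0.494 0.006 0.111] [[0.411, -0.113, 0.108], [0.577, 0.11, 0.146]]
top board 0.77 [217. 219.] 4917 [0.496 0.006 0.111] [[0.41, -0.115, 0.106], [0.583, 0.113, 0.146]]
top tray 0.82 [253. 218.] 8006 [ 0.513 -0.086  0.109] [[0.417, -0.26, 0.0], [0.612, 0.1, 0.124]]
top tray 0.4 [222. 223.] 582 [ 0.481 -0.021  0.145] [[0.449, -0.047, 0.136], [0.515, 0.005, 0.149]]
top stand 0.67 [255. 218.] 8103 [ 0.513 -0.086  0.109] [[0.415, -0.26, -0.0], [0.613, 0.103, 0.13]]
top kitchen_timer 0.88 [357. 224.] 377 [ 0.539 -0.381  0.049] [[0.515, -0.407, 0.003], [0.568, -0.36, 0.053]]
top chilli_sauce 0.93 [358. 280.] 419 [ 0.383 -0.375  0.11 ] [[0.363, -0.394, 0.022], [0.402, -0.364, 0.187]]
top pepper_mill 0.56 [358. 250.] 613 [ 0.46  -0.367  0.132] [[0.436, -0.4, -0.0], [0.486, -0.352, 0.165]]
top pepper_mill 0.38 [357. 224.] 384 [ 0.538 -0.383
[... 506 characters left out ...]
93.] 6151 [ 0.541 -0.088  0.057] [[0.428, -0.26, 0.0], [0.629, 0.104, 0.117]]
side stand 0.89 [268. 193.] 6260 [ 0.541 -0.085  0.057] [[0.432, -0.26, -0.0], [0.629, 0.101, 0.119]]
side salt 0.46 [158. 204.] 237 [ 0.628 -0.378  0.067] [[0.574, -0.402, 0.011], [0.637, -0.367, 0.089]]
side kitchen_timer 0.53 [168. 200.] 286 [ 0.56  -0.375  0.04 ] [[0.529, -0.401, 0.004], [0.575, -0.36, 0.053]]
side chilli_sauce 0.78 [180. 156.] 345 [ 0.396 -0.373  0.108] [[0.378, -0.391, 0.01], [0.464, -0.357, 0.185]]
side pepper_mill 0.72 [172. 175.] 793 [ 0.483 -0.371  0.08 ] [[0.396, -0.4, 0.007], [0.494, -0.352, 0.158]]
[0.25524377 0.62485106 0.2265506 ] [ 1.79997890e+02 -5.79745196e-04 -2.22198770e+01] 1.0
```

Run:
```python
from h import *
z=np.load('top.npz'); p=z['p'];W=z['W']
c=cv2.resize(p[150:290,150:350],None,fx=4,fy=4); save('crop0.png',c)
m=(z['d']>0)&(abs(W[...,2]-.112)<.006)&(W[...,0]>.35)&(W[...,0]<.7)&(abs(W[...,1])<.2)
wh=(p.min(-1)>150)&m
print(wh.sum(),cv2.minAreaRect(W[wh][:,:2].astype(np.float32)*1000))
h=(z['d']>0)&(W[...,2]>.13)&(W[...,1]>.05)&(W[...,1]<.2)&(abs(W[...,0]-.5)<.15)
for n in ('top','side'):
    z=np.load(n+'.npz');W=z['W']
    h=(z['d']>0)&(W[...,2]>.132)&(W[...,2]<.165)&(W[...,1]>.08)&(W[...,1]<.2)&(abs(W[...,0]-.5)<.15)
    Q=W[h]; print(n,len(Q),np.round(np.median(Q,0),4),np.round(Q.min(0),3),np.round(Q.max(0),3))
    print(cv2.minAreaRect(Q[:,:2].astype(np.float32)*1000))
```

```text
4441 ((495.89776611328125, -9.42279052734375), (169.5885009765625, 218.849609375), 11.691147804260254)
top 231 [0.4695 0.1107 0.1471] [0.421 0.086 0.132] [0.522 0.126 0.152]
((471.5058898925781, 106.89048767089844), (99.97225952148438, 25.39289665222168), 10.750972747802734)
side 118 [0.4829 0.1121 0.1464] [0.428 0.087 0.132] [0.526 0.127 0.154]
((476.07275390625, 107.26828002929688), (100.09860229492188, 23.594297409057617), 12.980945587158203)
```

View pics/top0.png

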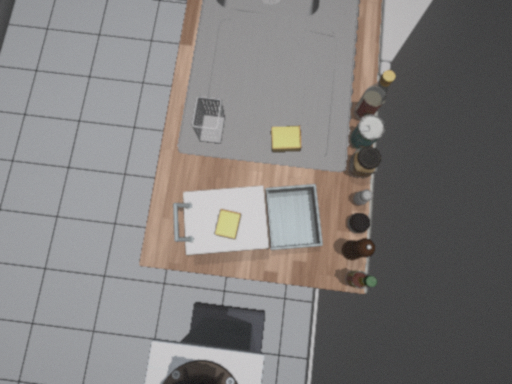

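View pics/crop0.png

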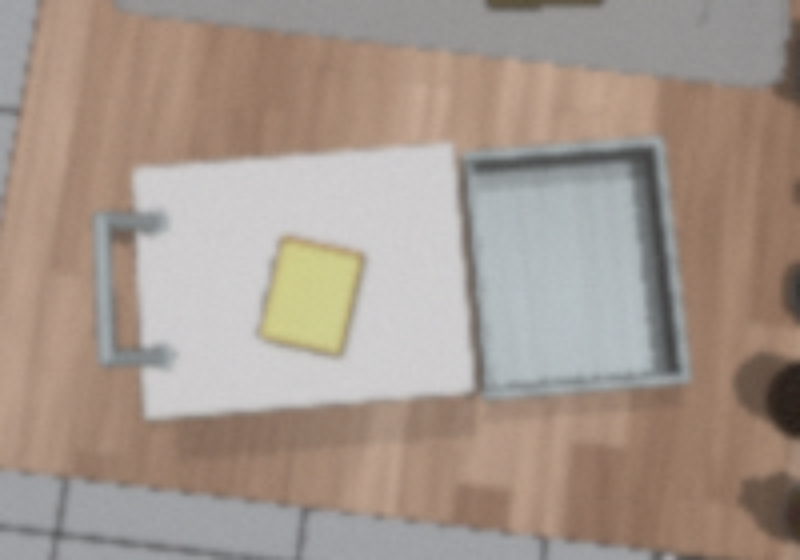

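The board with the cheese is at (228,224) in the top view and the tray at (293,216). The handle bar is at (177,222), on the robot's left. Yellow candidates: the block on the board at (228,224), and a larger block on the sink side at (287,139), which is the look-alike. I choose the smaller one on the board, and the crop confirms it. Its board x is about -0.097. Next I move above the handle.

```bash
python3 -m handwheel '[[0.4,21.5,-51.2,0,33.9],[0.4,21.5,-51.2,0,33.9],[0.4,21.5,-51.2,0,33.9],[0.4,21.5,-51.2,0,33.9],[0.4,21.5,-51.2,0,33.9],[0.4,21.5,-51.2,0,33.9],[0.4,21.5,-51.2,0,33.9],[0.4,21.5,-51.2,0,33.9]]' 30
```

```text
time_s: 2.0
tcp_pos: [0.4493, 0.1621, 0.2271]
eef_rot: [-180.0, -0.1, 11.7]
contact_force: [1.8, 0.5, 0.1]
gripper_width: 0.0522
gripper_force: 0.0
```

```bash
python3 -m handwheel '[[0.4,1.0,-2.5,0,0],[0.4,1.0,-2.5,0,0],[0.4,1.0,-2.5,0,0]]'
python3 - <<'E'
from h import *
s=get_state(); print(s['tcp_pos'],s['eef_rot'][2],s['joints'])
for n in ('side','top'):
    p,d=cap(n); W=cloud(n,d); save(n+'1.png',p)
    h=(d>0)&(W[...,2]>.14)&(W[...,2]<.16)&(W[...,1]>.085)&(W[...,1]<.15)&(abs(W[...,0]-.48)<.08)
    Q=W[h]; print(n,len(Q),cv2.minAreaRect(Q[:,:2].astype(np.float32)*1000) if len(Q)>3 else '')
    for o in finder.cut_out(n,'cheese_center'): print(o['p'],o['pixel'],o['region'].sum())
E
```

```text
time_s: 2.38
tcp_pos: [0.4589, 0.1391, 0.2267]
eef_rot: [-180.0, -0.0, 11.7]
contact_force: [-0.4, 0.8, 0.7]
gripper_width: 0.0525
gripper_force: 0.0
[0.45885873 0.13907916 0.22668193] 11.656776872223942 [ 4.04379445e+01  1.79800313e+00 -2.31258055e+01 -4.60732053e-03
 -6.50522678e+01  6.12207774e+01]
side 89 ((475.508056640625, 108.69068908691406), (102.72676086425781, 17.916528701782227), 11.762258529663086)
0.87 [229.9, 253.7] 1084
0.77 [290.2, 168.9] 380
0.38 [300.6, 178.7] 2311
top 49 ((430.4272155761719, 103.18631744384766), (23.22880744934082, 16.51215934753418), 43.804256439208984)
0.9 [225.0, 225.2] 586
0.76 [287.1, 137.5] 783
```

View pics/side1.png

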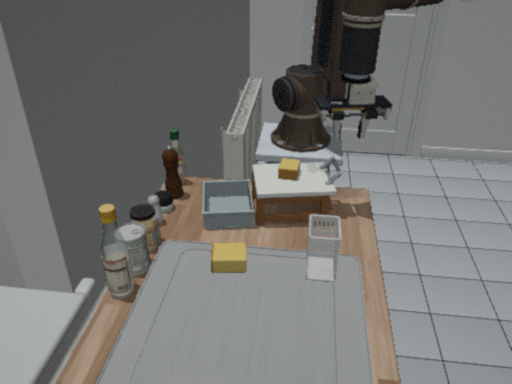

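The side view shows the arm clear of the handle at (333,168), the cheese on the board at (290,169), and the look-alike at (230,257). Now I line up, go down and grip.

```bash
python3 -m handwheel '[[0.4,1.1,-2.6,0,0],[0.4,1.1,-2.6,-4,0],[0.4,1.1,-2.6,-8,0],[0.4,1.1,-2.6,-10,0],[0.4,1.1,-2.6,-10,0],[1,1.1,-2.6,-10,0],[1,1.1,-2.6,-10,0],[1,1.1,-2.6,-10,0]]' 30
python3 - <<'E'
from h import *
s=get_state(); print(s['contact_force'],s['gripper_width'],s['gripper_force'])
E
```

```text
time_s: 3.58
tcp_pos: [0.4702, 0.1132, 0.1274]
eef_rot: [-180.0, -0.1, 11.7]
contact_force: [-0.4, -0.2, -0.1]
gripper_width: 0.028
gripper_force: 0.0
[-0.4448094  -0.2227655  -0.07382139] 0.02802741576829848 0.0
```

```bash
python3 -m handwheel '[[1,0,0,0,0],[1,0,0,0,0],[1,0,0,0,0]]' 30
python3 - <<'E'
import numpy as np
# shifts for target tilts, relative to flat grasp; stand x dir (.203,-.979)
a0=np.arctan2(48,230); L=np.hypot(230,48)/10
for t in np.r_[0.03:0.46:0.03]:
    dx=L*(np.cos(a0)-np.cos(a0+t)); dz=L*(np.sin(a0+t)-np.sin(a0))
    print(round(t,2),np.round([dx*.203,-dx*.979,dz],2))
E
```

```text
time_s: 3.95
tcp_pos: [0.47, 0.1123, 0.1268]
eef_rot: [179.9, -0.0, 11.7]
contact_force: [1.0, -4.9, 1.7]
gripper_width: 0.0108
gripper_force: 30.0
0.03 [ 0.03 -0.15  0.69]
0.06 [ 0.07 -0.32  1.37]
0.09 [ 0.11 -0.51  2.05]
0.12 [ 0.15 -0.72  2.72]
0.15 [ 0.2  -0.96  3.38]
0.18 [ 0.25 -1.21  4.04]
0.21 [ 0.31 -1.47  4.69]
0.24 [ 0.37 -1.76  5.33]
0.27 [ 0.43 -2.07  5.96]
0.3 [ 0.5  -2.39  6.58]
0.33 [ 0.57 -2.74  7.19]
0.36 [ 0.64 -3.1   7.79]
0.39 [ 0.72 -3.48  8.38]
0.42 [ 0.8  -3.87  8.96]
0.45 [ 0.89 -4.29  9.53]
```

```bash
python3 -m handwheel '[[1,0.03,-0.15,0.69,0],[1,0.07,-0.32,1.37,0],[1,0.11,-0.51,2.05,0],[1,0.15,-0.72,2.72,0],[1,0.2,-0.96,3.38,0],[1,0.25,-1.21,4.04,0],[1,0.25,-1.21,4.04,0],[1,0.25,-1.21,4.04,0]]' 30
cat > m.py <<'E'
from h import *
def meas(save_as=None):
    s=get_state(); t=s['tcp_pos']; F=s['contact_force']
    zb=t[2]+.0172-.096   # bar height above hinge (0.1268 flat -> .048)
    th=np.arcsin(zb/np.hypot(.23,.048))-np.arctan2(48,230)
    print('t',round(s['time_s'],2),'tilt',round(th,3),'F',np.round(F,1),'w',round(s['gripper_width'],4))
    for n in ('top','side'):
        p,d=cap(n); W=cloud(n,d)
        if save_as: save(save_as+n+'.png',p)
        q=cv2.cvtColor(p,cv2.COLOR_RGB2HSV)
        m=(d>0)&(q[...,1]>110)&(q[...,0]>15)&(q[...,0]<40)&(abs(W[...,0]-.51)<.12)&(W[...,1]>-.28)&(W[...,1]<.09)&(W[...,2]>.01)&(W[...,2]<.24)
        m=cv2.morphologyEx(m.astype(np.uint8),cv2.MORPH_OPEN,np.ones((3,3)))>0
        if m.sum()<20: print(n,'none',m.sum()); continue
        P=W[m]-[.5172,-.1122,.096]; x=P[:,:2]@[.203,-.979]; y=P[:,:2]@[.979,.203]; z=P[:,2]
        xb=x*np.cos(th)-z*np.sin(th)
        print(n,m.sum(),'xboard med %.4f'%np.median(xb),'range',np.round(np.percentile(xb,[3,97]),3),'y %.3f'%np.median(y),'zworld %.3f'%np.median(W[m][:,2]))
if __name__=='__main__':
    import sys; meas(*sys.argv[1:])
E
python3 m.py b
```

```text
time_s: 4.95
tcp_pos: [0.4723, 0.1006, 0.1668]
eef_rot: [180.0, 0.0, 11.7]
contact_force: [4.3, -2.7, -5.2]
gripper_width: 0.0107
gripper_force: 30.0
t 4.95 tilt 0.178 F [ 4.3 -2.7 -5.2] w 0.0107
top none 0
side 341 xboard med -0.0944 range [-0.122 -0.067] y 0.014 zworld 0.157
```

View pics/bside.png

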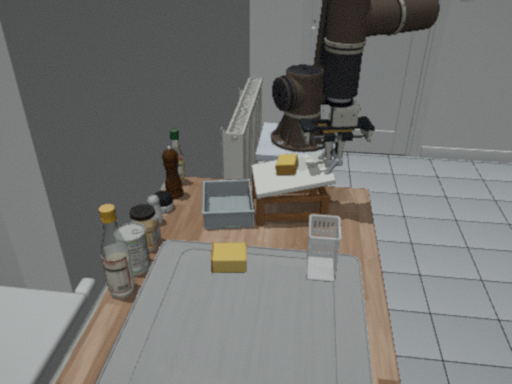

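The board is held tilted, and the cheese at (287,165) is still on its upper part. I keep raising it slowly.

```bash
python3 -m handwheel '[[1,0.01,-0.05,0.11,0],[1,0.02,-0.09,0.22,0],[1,0.03,-0.14,0.33,0],[1,0.04,-0.18,0.43,0],[1,0.05,-0.23,0.54,0],[1,0.06,-0.28,0.65,0],[1,0.07,-0.32,0.76,0],[1,0.075,-0.36,0.86,0]]' | head -1; python3 m.py
```

```text
time_s: 6.05
t 6.05 tilt 0.219 F [ 3.3 -2.5 -5.9] w 0.011
top none 0
side 342 xboard med -0.0951 range [-0.122 -0.068] y 0.014 zworld 0.160
```

```bash
python3 -m handwheel '[[1,0.01,-0.05,0.1,0],[1,0.02,-0.1,0.2,0],[1,0.03,-0.15,0.3,0],[1,0.04,-0.2,0.4,0]]' | head -1; python3 m.py
```

```text
time_s: 6.65
t 6.65 tilt 0.238 F [ 1.1 -0.  -4.3] w 0.0107
top none 0
side 347 xboard med -0.0956 range [-0.123 -0.068] y 0.013 zworld 0.162
```

```bash
sed -i "s/('top','side')/('side',)/" m.py; python3 -m handwheel '[[1,0.01,-0.05,0.1,0],[1,0.02,-0.1,0.2,0],[1,0.03,-0.15,0.3,0],[1,0.04,-0.2,0.4,0]]' | head -1; python3 m.py
```

```text
time_s: 7.25
t 7.25 tilt 0.257 F [-1.4  2.5 -3.5] w 0.011
side 356 xboard med -0.0962 range [-0.125 -0.067] y 0.014 zworld 0.163
```

```bash
python3 -m handwheel '[[1,0.01,-0.05,0.1,0],[1,0.02,-0.11,0.2,0],[1,0.03,-0.16,0.3,0],[1,0.04,-0.21,0.4,0]]' | head -1; python3 m.py
```

```text
time_s: 7.8
t 7.8 tilt 0.276 F [-2.8  5.4 -1.5] w 0.0111
side 356 xboard med -0.0952 range [-0.124 -0.068] y 0.014 zworld 0.165
```

```bash
python3 -m handwheel '[[1,0.01,-0.04,0.1,0],[1,0.02,-0.08,0.2,0],[1,0.03,-0.13,0.3,0],[1,0.04,-0.18,0.4,0]]' | head -1; python3 m.py
```

```text
time_s: 8.35
t 8.35 tilt 0.295 F [-3.9  3.9 -2.7] w 0.0109
side 366 xboard med -0.0960 range [-0.124 -0.067] y 0.013 zworld 0.166
```

```bash
python3 -m handwheel '[[1,0.01,-0.05,0.1,0],[1,0.02,-0.1,0.2,0],[1,0.03,-0.15,0.3,0],[1,0.04,-0.21,0.4,0]]' | head -1; python3 m.py
```

```text
time_s: 8.9
t 8.9 tilt 0.315 F [-2.6  5.5 -1.7] w 0.0112
side 365 xboard med -0.0969 range [-0.125 -0.068] y 0.013 zworld 0.168
```

```bash
python3 -m handwheel '[[1,0.01,-0.05,0.09,0],[1,0.02,-0.1,0.18,0],[1,0.03,-0.15,0.27,0],[1,0.04,-0.2,0.36,0]]' | head -1; python3 m.py
```

```text
time_s: 9.45
t 9.45 tilt 0.333 F [-2.4  4.6 -1.6] w 0.011
side 362 xboard med -0.0968 range [-0.123 -0.068] y 0.014 zworld 0.169
```

```bash
python3 -m handwheel '[[1,0.01,-0.05,0.09,0],[1,0.02,-0.1,0.18,0],[1,0.03,-0.15,0.27,0],[1,0.04,-0.21,0.36,0]]' | head -1; python3 m.py
```

```text
time_s: 10.0
t 10.0 tilt 0.351 F [-2.8  5.8 -2.1] w 0.0112
side 361 xboard med -0.0965 range [-0.123 -0.067] y 0.014 zworld 0.170
```

```bash
python3 -m handwheel '[[1,0.01,-0.05,0.09,0],[1,0.02,-0.1,0.18,0],[1,0.03,-0.16,0.27,0],[1,0.04,-0.21,0.36,0]]' | head -1; python3 m.py
```

```text
time_s: 10.55
t 10.55 tilt 0.369 F [-1.7  5.3 -1.4] w 0.0111
side 375 xboard med -0.0975 range [-0.126 -0.069] y 0.013 zworld 0.171
```

```bash
python3 -m handwheel '[[1,0.01,-0.05,0.09,0],[1,0.02,-0.11,0.18,0],[1,0.03,-0.16,0.27,0],[1,0.04,-0.22,0.35,0]]' | head -1; python3 m.py
```

```text
time_s: 11.1
t 11.1 tilt 0.387 F [-3.1  6.6 -0.6] w 0.011
side 371 xboard med -0.0910 range [-0.119 -0.061] y 0.013 zworld 0.170
```

It has moved about 6 mm, so sliding has started. I hold still.

```bash
python3 -m handwheel '[[1,0,0,0,0],[1,0,0,0,0]]' | head -1; python3 m.py
```

```text
time_s: 11.4
t 11.4 tilt 0.387 F [-3.6  5.3 -0.6] w 0.011
side 341 xboard med -0.0672 range [-0.096 -0.039] y 0.014 zworld 0.161
```

```bash
python3 -m handwheel '[[1,0,0,0,0],[1,0,0,0,0],[1,0,0,0,0],[1,0,0,0,0]]' | head -1; python3 m.py;python3 -m handwheel '[[1,0,0,0,0],[1,0,0,0,0],[1,0,0,0,0],[1,0,0,0,0]]' | head -1; python3 m.py c
```

```text
time_s: 11.95
t 11.95 tilt 0.387 F [-2.2  5.  -0.7] w 0.0113
side 369 xboard med 0.0161 range [-0.009  0.048] y 0.011 zworld 0.124
time_s: 12.5
t 12.5 tilt 0.388 F [-3.   4.9 -1.3] w 0.0111
side 252 xboard med 0.0682 range [0.051 0.085] y 0.009 zworld 0.052
```

View pics/cside.png

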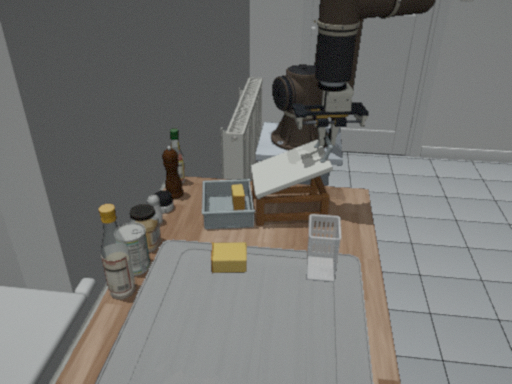

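The cheese lies in the tray at (238,197), seemingly on its side near the board edge. I take one precise measurement before lowering.

```bash
python3 -m handwheel '[[1,0,0,0,0],[1,0,0,0,0],[1,0,0,0,0],[1,0,0,0,0]]' | head -1
cat > t.py <<'E'
from h import *
import sys
for n in ('side','top'):
    p,d=cap(n); W=cloud(n,d); save(sys.argv[1]+n+'.png',p)
    for o in finder.cut_out(n,'cheese_center'):
        m=o['region']&(d>0)
        if m.sum()<20: continue
        P=W[m]-[.5172,-.1122,0]; S=np.c_[P[:,:2]@[.203,-.979]+.05,P[:,:2]@[.979,.203],P[:,2]]
        print(n,o['p'],o['pixel'],'stand-frame med',np.round(np.median(S,0),3),np.round(np.percentile(S,[4,96],axis=0),3).tolist())
E
python3 t.py d
```

```text
time_s: 13.05
side 0.79 [230.0, 255.9] stand-frame med [0.139 0.271 0.044] [[0.099, 0.216, 0.007], [0.18, 0.281, 0.047]]
side 0.74 [240.3, 194.1] stand-frame med [0.103 0.009 0.054] [[0.088, -0.046, 0.014], [0.118, 0.015, 0.06]]
side 0.71 [174.6, 170.8] stand-frame med [ 0.295 -0.085  0.088] [[0.277, -0.102, 0.012], [0.316, -0.077, 0.157]]
side 0.4 [168.2, 199.7] stand-frame med [ 0.316 -0.011  0.04 ] [[0.298, -0.041, 0.005], [0.335, 0.002, 0.052]]
top 0.9 [286.4, 139.4] stand-frame med [0.138 0.234 0.044] [[0.097, 0.204, 0.025], [0.177, 0.27, 0.048]]
top 0.54 [279.1, 227.8] stand-frame med [ 0.1   -0.029  0.058] [[0.085, -0.059, 0.029], [0.116, 0.004, 0.061]]
```

The cheese stands in the tray, well inside it. I lower the board.

```bash
python3 -m handwheel '[[1,-0.07,0.35,-0.53,0],[1,-0.14,0.71,-1.13,0],[1,-0.21,1.06,-1.74,0],[1,-0.28,1.38,-2.36,0],[1,-0.34,1.69,-2.99,0],[1,-0.4,1.98,-3.63,0],[1,-0.46,2.24,-4.28,0],[1,-0.51,2.49,-4.94,0]]' | head -4;  python3 -m handwheel '[[1,-0.05,0.24,-0.66,0],[1,-0.09,0.45,-1.33,0],[1,-0.13,0.64,-2.01,0],[1,-0.16,0.77,-2.5,0],[1,-0.18,0.88,-2.9,0],[1,-0.19,0.93,-3.2,0],[1,-0.2,0.95,-3.3,0],[1,-0.2,0.95,-3.3,0]]'
```

```text
time_s: 14.25
tcp_pos: [0.4718, 0.1036, 0.1601]
eef_rot: [180.0, -0.0, 11.7]
contact_force: [3.5, -0.6, -1.6]
time_s: 15.25
tcp_pos: [0.4701, 0.1123, 0.1292]
eef_rot: [179.9, -0.1, 11.7]
contact_force: [-2.0, -6.7, 16.8]
gripper_width: 0.0111
gripper_force: 30.0
```

```bash
python3 -m handwheel '[[0.4,0,0,0,0],[0.4,0,0,0,0],[0.4,0,0,0,0],[0.4,0,0,0,0],[0.4,0,0,2,0],[0.4,0,0,5,0],[0.4,0,0,9,0],[0.4,0,0,13,0]]'; python3 -m handwheel '[[0.4,-1,5,0,0],[0.4,-2,10,0,0],[0.4,-2,13,0,0],[0.4,-2,13,0,0],[0.4,-2,13,0,0]]'; python3 t.py e
python3 - <<'E'
from h import *
p,d=cap('side'); W=cloud('side',d)
P=W-[.5172,-.1122,0]; x=P[...,:2]@[.203,-.979]; y=P[...,:2]@[.979,.203]
m=(d>0)&(abs(W[...,2]-.13)<.06)&(p.min(-1)>150)&(x>-.2)&(x<-.02)&(abs(y)<.07)
print(m.sum(),'slope',np.polyfit(x[m],W[...,2][m],1))
h=(d>0)&(W[...,2]>.13)&(W[...,2]<.2)&(x<-.2)&(x>-.26)&(abs(y)<.06); print(h.sum(),W[h].max(0))
E
```

```text
time_s: 16.25
tcp_pos: [0.4694, 0.1131, 0.2585]
eef_rot: [180.0, 0.0, 11.7]
contact_force: [0.3, 0.5, -0.0]
gripper_width: 0.0526
gripper_force: 0.0
time_s: 16.88
tcp_pos: [0.4494, 0.243, 0.2571]
eef_rot: [180.0, 0.0, 11.7]
contact_force: [-1.0, 0.1, -0.2]
gripper_width: 0.0522
gripper_force: 0.0
side 0.65 [228.1, 260.1] stand-frame med [0.139 0.271 0.044] [[0.099, 0.218, 0.008], [0.18, 0.282, 0.048]]
side 0.52 [238.5, 198.3] stand-frame med [0.103 0.008 0.051] [[0.086, -0.047, 0.011], [0.119, 0.015, 0.06]]
top 0.86 [280.1, 227.1] stand-frame med [ 0.101 -0.025  0.058] [[0.085, -0.057, 0.049], [0.117, 0.005, 0.061]]
top 0.58 [286.6, 138.7] stand-frame med [0.139 0.234 0.044] [[0.098, 0.204, 0.011], [0.179, 0.271, 0.048]]
1485 slope [-0.00016072  0.11158382]
126 [0.52706679 0.12629857 0.15239521]
```

View pics/eside.png

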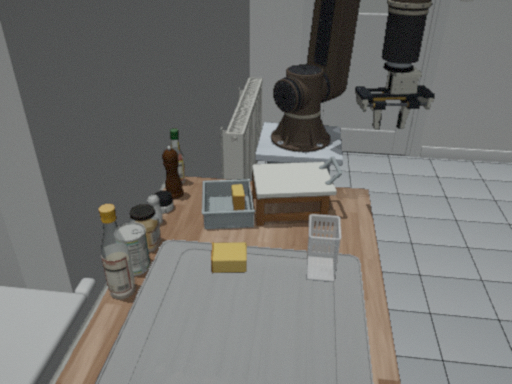

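The board is flat (fitted slope about 0) and released. The cheese is in the tray at (238,197), and the arm is clear.

```bash
python3 -c "
from plant import r
print(r.close_job())"
```

```text
the job is handed in; nothing more can be done
None
```

The cheese began to slide at a tilt of about 0.39 rad and glided into the tray with the board held still; the board is flat again and released, and the job is handed in, with no verdict returned.

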